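# Snug the adjustable wrench on the gluing press nut and tighten it

## Task

The adjustable wrench is already set over the big nut of the plywood gluing press, but its jaw is loose. First roll its worm until the jaw is fully closed on the nut and the worm stops; only then turn the wrench clockwise (seen from above) by its handle until the handle stands square to the long edge of the press that it points across, and let go.

Things in the scene. Friction and masses are not known exactly. Their poses are not given: they have to be found in the camera images.
- press: gluing press, two stacked plywood boards 240 (x) by 170 mm (y), 51 mm high, fixed to the table, a foam pad between them, with a dark hex nut (30 mm across flats) and the adjustable wrench on top. Origin: underside centre, the nut's vertical axis passes through it. x along its long edges, z up. The handle starts over the +x, -y corner and turns to point along -y.
- worm_top (a point): top middle of the worm, a black ribbed roller in the wrench head, diameter 24, 20 mm long, axis across the handle; 42 mm from the nut's axis, 10 mm above the head, 8 above the nut. x: from nut along the handle, y: worm's axis, z up. Upper board and wrench sink on the foam from 4 N, 2.5 N per mm, up to 6 mm. Press shut fingertips 3 mm down and drag along +x to close the jaw (-x opens); lift, repeat.
- worm (a joint): turn of the worm in rad, 0 to 3, growing as its top rolls towards the handle. Starts 0 to 0.9 and stays where it is left. The jaw moves 3 mm per rad: gap 9 mm at 0, closed on the nut at 3, where the worm stops and the fingertip merely slips. 12 mm of drag per rad, so 25 to 36 mm of drag in all, in two or three strokes.
- handle_grip (a point): where to take the wrench's flat steel handle: middle of its width and thickness, 165 mm from the nut's axis, 78 mm above the table; axes as worm_top (x outward along the handle, z up). Handle 24 mm wide, 14 mm thick, clear from 70 mm before to 28 mm beyond this point (then a round end 28 mm wide); 20 mm free below it over the press, 71 mm over the table.
- wrench (a joint): turn of the wrench, with the nut, about the nut's vertical axis in rad, growing clockwise seen from above; starts 0 to 0.15; at 0.8 the handle stands square to the press's long edge. Limits -0.2 and 1.4. It takes about 3 N at handle_grip and stays where it is left. Handle end 221 mm from the nut's axis.

How it is judged:
By the outcome, as a careful person would: the job done as asked, in the order asked, and still so for the second after the job is handed in, with the robot touching nothing.
It also fails if it takes over 48 s, if anything falls off the work surface, if the arm or the gripper's body presses on something with over 40 N, if the wrist force passes 120 N, or if a joint passes its speed limit or range.

## Robot

A 6-joint arm with a two-finger parallel gripper is mounted at the origin on the work surface. World frame = base frame: x ahead of the robot, y to its left, z up, the work surface at z = 0. Lengths are in m, angles in rad, forces in N, time in s.
With the tool pointing down it reaches from about 0.25 to 0.775 m from the base axis. Payload 4 kg.
Tool frame: the origin (TCP) lies at the very end of the fingers, on their centre line; the grasp point (between the pads) lies 19 mm behind it (robot.grip_point_offset is the distance from the TCP to the grasp point, in m); z points along the fingers, x is the direction in which the jaws open and shut, and the axes are right-handed (so a half turn about z gives the same grasp; the last joint's range is limited). The gripper opens to 94 mm and grips with 3 to 60 N. Pads are 16 mm wide; open, the fingers measure 119 mm over their backs; the gripper's body (75 mm by 177 mm) begins 78 mm behind the grasp point.
Start: joints at [1.23, 0.087, 1.371, -0, 1.684, -0.103], TCP at [0.13, 0.535, 0.206] pointing down, gripper open.
Joint ranges: [-3.1, 3.1], [-0.76, 2.03], [0.27, 2.55], [-1.08, 4.22], [0.17, 2.65], [-2.57, 2.57]. Speed limits (rad/s): [2.79, 2.79, 3.14, 3.14, 3.14, 3.14].

## Interface

Orientations are given as [roll, pitch, yaw] about the fixed x, y, z axes, in that order (R = Rz(yaw) Ry(pitch) Rx(roll)).
In Python, from bench import robot gives the robot as it stands.
- The arm moves only by the shell command python3 -m inch 'ROWS'. ROWS is text: rows parted by semicolons, each of 5 numbers parted by spaces: the shift along the tool's x, y, z in cm, then the turn about the tool's z in rad, then the closure, from 0 (fully open) to 1 (shut). In form: tx ty tz spin claw; .... A call has 1 to 20 rows; each row is the pose to reach, as a shift and turn from the pose measured when the call began, along the tool's axes at that moment; what a row does not reach only later rows make up. A row lasts 1/12 s, in which the tool goes at most 41.7 mm and 7.16 degrees, less where a joint would pass 70% of its speed; a pose out of reach is approached as far as the arm can. A call with a gripper value outside its range is refused whole. The fingers move at their own pace and stop on an object; the grip force is fixed at half the most. Time passes only in rows, so rows that repeat a pose let the fingers close. It gives the time, the measured TCP pose, the force and the opening at its end, in the units of the state.
- robot.get_obs(): the state, without advancing time (a new reading comes with each control period).
- robot.snapshot(name): name is "scene" or "top" or "wrist"; returns (picture, depth): 480x640x3 uint8, blue, green, red; 480x640 float32, m along the optical axis (not along the pixel's ray), 0 where there is no reading.
- robot.camera_info(name): a dict with "K" (3x3 intrinsics, pixels), "dist" ([k1, k2, p1, p2, k3] as OpenCV has them; the pictures are not rectified), "extrinsics" (4x4, takes a point from world to camera coordinates); the wrist camera has in their place "mount" (4x4, takes a point from camera to tool coordinates, whose origin is the TCP and whose axes are the tool frame's). Camera axes: x right, y down, z forward; pixel columns grow to the right and rows downward; lengths in m; the calibration is good to about 2 mm. A picture is of the moment at which its call begins: read the wrist's pose just before it. camera_info takes no time and is no camera call.
- robot.close_job(): hands the job in, once; it reports no verdict.
The state is a dict: "time": time; "joint_positions": joint angles; "qvel": joint speeds; "joint_torque": joint torques, N m; "tool_pos": TCP position; "ee_rot": TCP orientation; "wrist_force": force on the tool from outside, world axes, zero at the start; "wrist_torque": the same for the moment, N m; "width": finger opening in m.
Only numpy, scipy, OpenCV 4.12 (cv2) and the standard library are available. Lean on these libraries where they do the work, as an engineer would, in place of code of your own. Each camera call takes 0.05 s, during which the arm holds its last target.

## Working session

There is one attempt and no reset: what is moved stays moved. The work goes in short steps, Python scripts to look and compute and a shell command to move; the robot and the scene stay as the last step left them, time stands still between calls to the robot, and variables do not carry over. Pictures are saved under pics/ and viewed, and the job is handed in when it is done.

```bash
ls; mkdir -p pics
python3 - <<'E'
from bench import robot
import cv2
print(robot.get_obs())
for n in ["top","scene"]:
    p,d=robot.snapshot(n); cv2.imwrite(f"pics/{n}0.png",p)
    import numpy as np; np.save(f"pics/{n}0.npy",d)
    print(robot.camera_info(n))
print(robot.camera_info("wrist"))
E
```

```text
pics
{'time': 0.0, 'joint_positions': array([ 1.22991538e+00,  8.79519767e-02,  1.37221647e+00, -1.43181137e-05,
        1.68361468e+00, -1.03112072e-01]), 'qvel': array([ 0.00067877, -0.00161642,  0.00117413,  0.00068698, -0.00086798,
       -0.00122422]), 'joint_torque': array([-5.42828420e-04, -3.40191400e+01, -3.02423823e+01,  7.15918676e-02,
        3.29959381e-02, -1.83839966e-04]), 'tool_pos': array([0.12937721, 0.53400715, 0.20432501]), 'ee_rot': array([-3.14138134e+00,  2.18031151e-03,  1.33302609e+00]), 'wrist_force': array([0.38629285, 0.64802951, 1.05029011]), 'wrist_torque': array([-0.00680062, -0.01834509,  0.00257612]), 'width': 0.09405064606371309}
{'K': array([[545.96002716,   0.        , 312.69581918],
       [  0.        , 545.96002716, 237.15411906],
       [  0.        ,   0.        ,   1.        ]]), 'dist': array([-0.05178328,  0.        ,  0.        ,  0.        ,  0.        ]), 'extrinsics': array([[-0.01320517, -0.9995852 ,  0.02559391,  0.01461877],
       [-0.99628997,  0.01097611, -0.08535702,  0.62332483],
       [ 0.08504069, -0.02662611, -0.99602165,  
[... 462 characters left out ...]
36, -0.26450947, -0.72338351,  1.09383576],
       [ 0.        ,  0.        ,  0.        ,  1.        ]])}
{'K': array([[358.07507135,   0.        , 322.11499067],
       [  0.        , 358.07507135, 243.38461064],
       [  0.        ,   0.        ,   1.        ]]), 'dist': array([-0.02287897,  0.        ,  0.        ,  0.        ,  0.        ]), 'mount': array([[ 9.99999976e-01, -2.87936204e-05, -2.16299710e-04,
        -1.62571001e-04],
       [ 8.72273625e-05,  9.61359654e-01,  2.75295494e-01,
        -8.02965668e-02],
       [ 2.00015060e-04, -2.75295506e-01,  9.61359633e-01,
        -1.78531280e-01],
       [ 0.00000000e+00,  0.00000000e+00,  0.00000000e+00,
         1.00000000e+00]])}
```

View pics/top0.png

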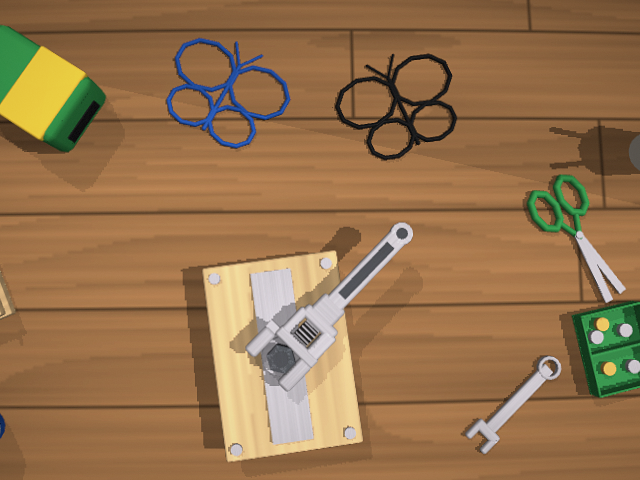

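View pics/scene0.png

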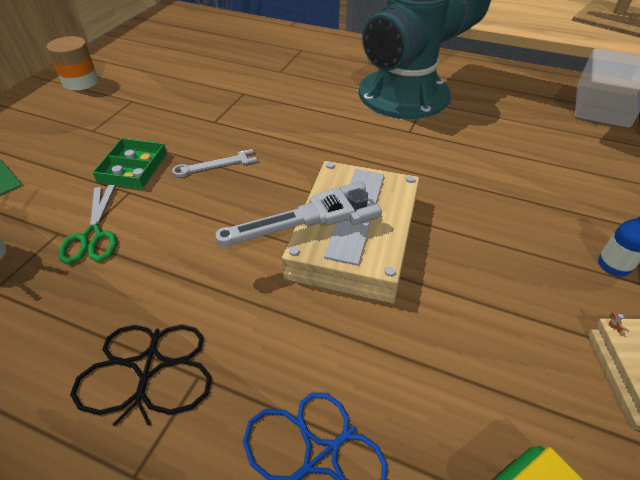

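```bash
cat > h.py <<'E'
import numpy as np,cv2
from bench import robot
from scipy.spatial.transform import Rotation as R
def px2w(uv,z,cam="top",E=None):
    c=robot.camera_info(cam)
    uv=np.asarray(uv,float).reshape(-1,1,2)
    n=cv2.undistortPoints(uv,c["K"],c["dist"]).reshape(-1,2)
    M=np.linalg.inv(c["extrinsics"]) if E is None else E
    o=M[:3,3]; d=np.c_[n,np.ones(len(n))]@M[:3,:3].T
    z=np.broadcast_to(z,len(n))
    return o+d*((z-o[2])/d[:,2])[:,None]
def tool():
    s=robot.get_obs();T=np.eye(4);T[:3,:3]=R.from_euler('xyz',s['ee_rot']).as_matrix();T[:3,3]=s['tool_pos'];return T,s
E
python3 - <<'E'
from h import *
p=cv2.imread('pics/top0.png')
cv2.imwrite('pics/crop0.png',cv2.resize(p[210:470,190:430],None,fx=3,fy=3,interpolation=cv2.INTER_CUBIC)[:600*2:1][:, :800][:600])
cv2.imwrite('pics/crop1.png',cv2.resize(p[300:400,240:360],None,fx=6,fy=6,interpolation=cv2.INTER_CUBIC))
d=np.load('pics/top0.npy')
M=np.linalg.inv(robot.camera_info('top')['extrinsics'])
def dz(u,v):
    c=robot.camera_info('top');n=cv2.undistortPoints(np.array([[[u,v]]],float),c['K'],c['dist'])[0,0]
    D=np.median(d[v-1:v+2,u-1:u+2]);return (M[:3,:3]@(np.array([n[0],n[1],1])*D)+M[:3,3]).round(4)
for q in [(281,357),(306,332),(370,268),(392,243),(220,300),(350,400),(402,225)]: print(q,dz(*q))
E
```

```text
(281, 357) [0.4784 0.0475 0.0894]
(306, 332) [0.5074 0.0181 0.0958]
(370, 268) [ 0.5808 -0.0592  0.0854]
(392, 243) [ 0.6104 -0.0863  0.0851]
(220, 300) [0.5444 0.1238 0.0514]
(350, 400) [ 0.4195 -0.0356  0.0515]
(402, 225) [ 0.6318 -0.0988  0.0859]
```

View pics/crop0.png

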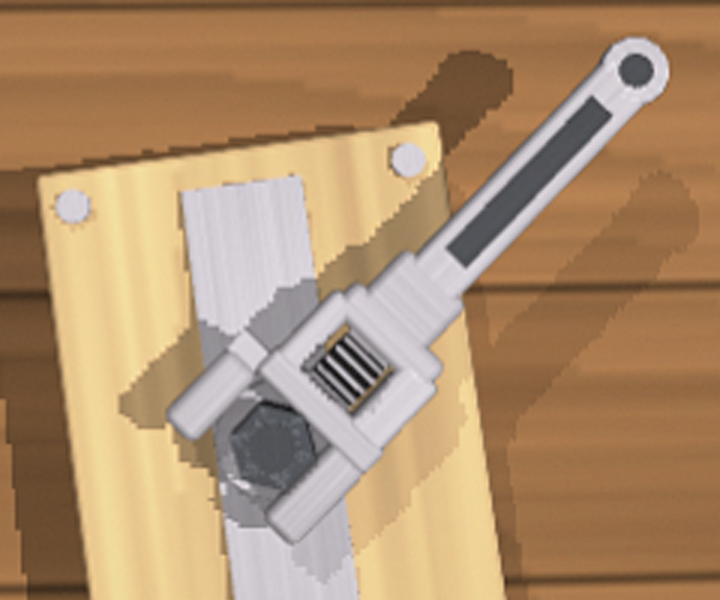

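View pics/crop1.png

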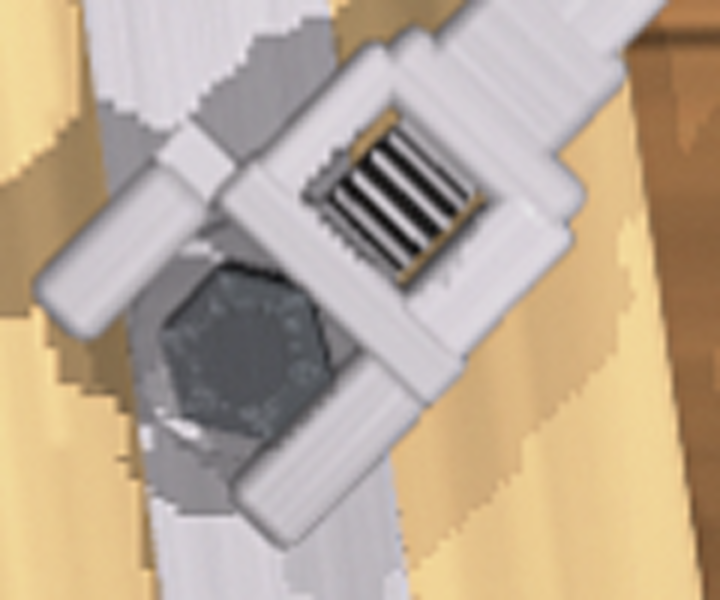

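Run:
```python
from h import *
hole,=px2w([402,233.3],.085); nut,=px2w([280.8,358.5],.0893); w,=px2w([307.3,332.8],.0975)
c=px2w([[202.7,269.3],[336.7,250.7],[363,441],[228,461.5]],.051)
print(hole,nut,w,c,c.mean(0))
ex=(c[0]+c[1]-c[2]-c[3])[:2]; ey=(c[0]+c[3]-c[1]-c[2])[:2]
a=np.arctan2(ex[1],ex[0]); b=np.arctan2(ey[1],ey[0]); print('yaw',a,b-np.pi/2, np.linalg.norm(ex)/2,np.linalg.norm(ey)/2)
n=c.mean(0)
for o in(n,nut):
    v=hole-o; h=np.arctan2(v[1],v[0]); print('handle yaw',h,np.linalg.norm(v[:2]),'target',a-np.pi/2, 'joint',.8-(h-(a-np.pi/2)))
print(np.linalg.norm((w-n)[:2]),np.arctan2(*(w-n)[1::-1]))
```

```text
[ 0.62192249 -0.09872441  0.085     ] [0.47662364 0.04778983 0.0893    ] [0.50660331 0.01666295 0.0975    ] [[ 0.58266518  0.14537947  0.051     ]
 [ 0.6039672  -0.0221886   0.051     ]
 [ 0.36918839 -0.05081298  0.051     ]
 [ 0.34764197  0.11477681  0.051     ]] [0.47586569 0.04678868 0.051     ]
yaw 0.12540652301609215 0.12791083186512542 0.2367603112162721 0.16795099766828675
handle yaw -0.7835333734818016 0.20617140555280122 target -1.4453898037788044 joint 0.13814356970299724
handle yaw -0.7895631281016224 0.20634480588748558 target -1.4453898037788044 joint 0.14417332432281804
0.04303906669629407 -0.7753448057754859
```

```bash
cat >> h.py <<'E'
NUT=np.array([.4764,.0472]); HY=-0.785
def rel(p,yaw=None):
    T,s=tool(); l=T[:3,:3].T@(np.asarray(p)-T[:3,3])*100
    sp=None
    if yaw is not None: sp=-(yaw-s['ee_rot'][2])
    print('rel cm',l.round(2),'spin',sp,'t',s['time'])
def hp(r,hy=None,nut=None):
    hy=HY if hy is None else hy
    return NUT+r*np.array([np.cos(hy),np.sin(hy)])
E
python3 - <<'E'
from h import *
print(hp(.035)); rel([*hp(.035),.19],.785)
E
```

```text
[0.50115859 0.02246112]
rel cm [-40.96  48.18   1.51] spin 0.5479781100417608 t 0.1
```

```bash
python3 -m inch '-10 12 0.5 0.11 0.3; -20 24 1 0.25 0.7; -30 36 1.5 0.4 1; -41 48.2 1.5 0.55 1; -41 48.2 1.5 0.55 1; -41 48.2 1.5 0.55 1; -41 48.2 1.5 0.55 1; -41 48.2 1.5 0.55 1; -41 48.2 1.5 0.55 1; -41 48.2 1.5 0.55 1; -41 48.2 1.5 0.55 1; -41 48.2 1.5 0.55 1; -41 48.2 1.5 0.55 1; -41 48.2 1.5 0.55 1; -41 48.2 1.5 0.55 1; -41 48.2 1.5 0.55 1; -41 48.2 1.5 0.55 1; -41 48.2 1.5 0.55 1'
python3 - <<'E'
from h import *
T,s=tool();print(s)
p,d=robot.snapshot('wrist');cv2.imwrite('pics/w1.png',p);np.save('pics/w1.npy',d);np.save('pics/w1T.npy',T)
rel([*hp(.035),.11],.785)
E
```

```text
time: 1.6
tool_pos: [0.5007, 0.0222, 0.1895]
ee_rot: [-3.14, 0.003, 0.782]
wrist_force: [-0.6, 0.3, -0.3]
width: 0.0005
{'time': 1.6, 'joint_positions': array([-6.80568337e-02, -1.60015963e-02,  1.50878568e+00, -1.11857891e-03,
        1.65135376e+00, -8.50195885e-01]), 'qvel': array([ 0.03494315, -0.02440056,  0.01142781,  0.00171247,  0.00029232,
       -0.00108464]), 'joint_torque': array([-1.00005012e+00, -2.87078655e+01, -3.02646303e+01, -6.61089853e-02,
        6.49566107e-03, -1.42149534e-02]), 'tool_pos': array([0.50072039, 0.02220933, 0.18946612]), 'ee_rot': array([-3.14041604e+00,  2.51733027e-03,  7.82051939e-01]), 'wrist_force': array([-0.63905285,  0.34471394, -0.34521033]), 'wrist_torque': array([-0.01948777,  0.05239346, -0.02162699]), 'width': 0.00047281024466192505}
rel cm [0.03 0.09 7.98] spin -0.0013975579163544305 t 1.65
```

View pics/w1.png

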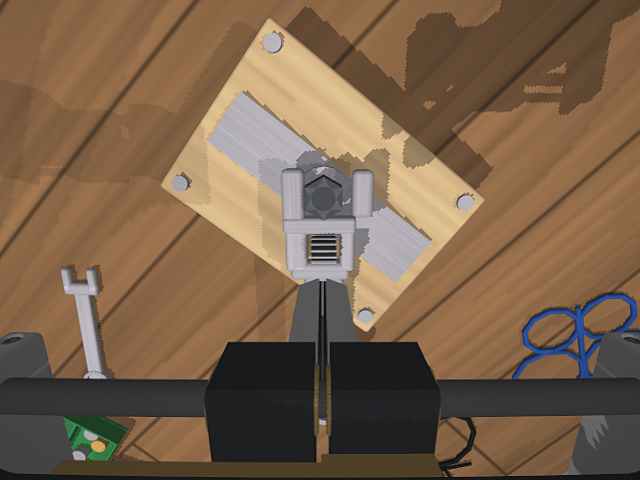

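Run:
```python
from h import *
T=np.load('pics/w1T.npy');E=T@robot.camera_info('wrist')['mount']
q=px2w([[323,198],[323.5,247.5]],[.0893,.0975],'wrist',E);print(q)
c=px2w([[270,18],[484,201],[367,331],[161,184]],.051,'wrist',E);print(c.round(4),c.mean(0))
v=q[1]-c.mean(0);print(np.arctan2(v[1],v[0]),np.linalg.norm(v[:2]))
p=cv2.imread('pics/w1.png');cv2.imwrite('pics/w1c.png',cv2.resize(p[150:300,240:420],None,fx=4,fy=4,interpolation=cv2.INTER_CUBIC))
```

```text
[[0.47455279 0.04890145 0.0893    ]
 [0.50157433 0.02228868 0.0975    ]]
[[ 0.3485  0.1164  0.051 ]
 [ 0.5826  0.1445  0.051 ]
 [ 0.6029 -0.0183  0.051 ]
 [ 0.3681 -0.0473  0.051 ]] [0.47552746 0.04882769 0.051     ]
-0.7947567608093575 0.03718546604882672
```

View pics/w1c.png

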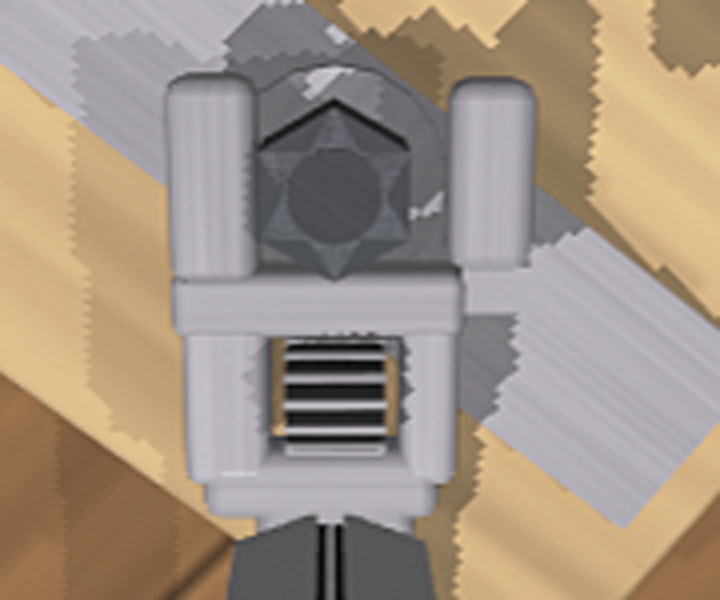

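```bash
python3 -m inch '0 0 4 0 1; 0 0 7.5 0 1; 0 0 8.8 0 1; 0 0 9.2 0 1; 0 0 9.5 0 1; 0 0 9.55 0 1; 0 0 9.55 0 1'; python3 -m inch '0 0.2 0 0 1; 0 0.4 0 0 1; 0 0.6 0 0 1; 0 0.8 0 0 1; 0 1 0 0 1; 0 1.2 0 0 1; 0 1.3 0 0 1; 0 1.3 0 0 1'
python3 - <<'E'
from h import *
T,s=tool();print(s['tool_pos'],s['wrist_force'])
E
```

```text
time: 2.23
tool_pos: [0.5011, 0.0237, 0.0963]
ee_rot: [3.14, -0.0, 0.785]
wrist_force: [0.2, -0.0, -0.6]
width: 0.0003
time: 2.9
tool_pos: [0.5106, 0.0143, 0.0962]
ee_rot: [3.14, -0.0, 0.785]
wrist_force: [0.7, -0.3, 0.5]
width: 0.0001
[0.51055185 0.0142943  0.09624916] [ 0.70417295 -0.32088581  0.52444475]
```

```bash
python3 -m inch '0 -0.8 -1 0 1; 0 -1.4 -1 0 1; 0 -1.4 -1 0 1; 0 -1.4 0 0 1; 0 -1.4 0.2 0 1; 0 -1.4 0.4 0 1; 0 -1.4 0.4 0 1;0 -1.4 0.4 0 1'
```

```text
time: 3.57
tool_pos: [0.5015, 0.0242, 0.0939]
ee_rot: [3.138, -0.002, 0.785]
wrist_force: [-2.1, 0.3, 9.8]
width: 0.0005
```

```bash
python3 -m inch '0 0 0.1 0 1; 0 0.2 0.1 0 1; 0 0.4 0.1 0 1; 0 0.6 0.1 0 1; 0 0.8 0.1 0 1; 0 1 0.1 0 1; 0 1.2 0.1 0 1; 0 1.3 0.1 0 1; 0 1.3 0.1 0 1'; python3 -m inch '0 0 -1 0 1; 0 0 -2 0 1; 0 -1.3 -2 0 1;0 -1.3 -2 0 1; 0 -1.3 -2 0 1'
python3 - <<'E'
from h import *
T,s=tool();print(s['tool_pos'])
p,d=robot.snapshot('wrist');cv2.imwrite('pics/w2.png',p)
p,d=robot.snapshot('top');cv2.imwrite('pics/t2.png',p)
p=cv2.imread('pics/w2.png');cv2.imwrite('pics/w2c.png',cv2.resize(p[0:300,180:480],None,fx=2,fy=2,interpolation=cv2.INTER_CUBIC))
E
```

```text
time: 4.32
tool_pos: [0.5111, 0.0146, 0.0942]
ee_rot: [3.136, -0.002, 0.785]
wrist_force: [-1.9, -0.7, 9.1]
width: 0.0002
time: 4.73
tool_pos: [0.5011, 0.0244, 0.1138]
ee_rot: [3.137, -0.002, 0.786]
wrist_force: [-0.4, -0.3, 0.1]
width: 0.0005
[0.50108599 0.02441369 0.11383894]
```

View pics/w2c.png

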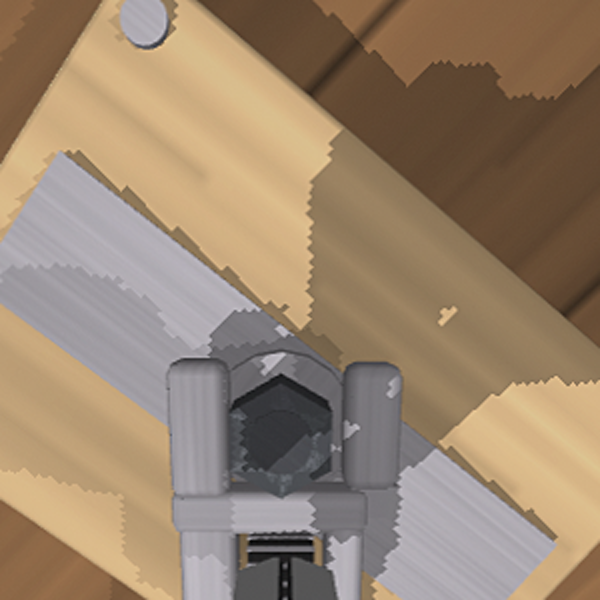

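```bash
python3 -m inch '0 0 1.2 0 1; 0 0 1.8 0 1; 0 0 2.1 0 1; 0 0 2.2 0 1; 0 0.2 2.2 0 1; 0 0.4 2.2 0 1; 0 0.6 2.2 0 1; 0 0.8 2.2 0 1; 0 1 2.2 0 1; 0 1.2 2.2 0 1; 0 1.4 2.2 0 1; 0 1.4 2.2 0 1'; python3 -m inch '0 0 -1 0 1; 0 0 -2 0 1; 0 -1.4 -2 0 1;0 -1.4 -2 0 1; 0 -1.4 -2 0 1'
python3 - <<'E'
from h import *
T,s=tool();print(s['tool_pos'])
p,d=robot.snapshot('wrist');cv2.imwrite('pics/w3.png',p)
p=cv2.imread('pics/w3.png');cv2.imwrite('pics/w3c.png',cv2.resize(p[100:300,230:430],None,fx=3,fy=3,interpolation=cv2.INTER_CUBIC))
E
```

```text
time: 5.83
tool_pos: [0.5119, 0.0135, 0.0932]
ee_rot: [3.135, -0.002, 0.785]
wrist_force: [-2.1, -0.4, 10.2]
width: 0.0005
time: 6.25
tool_pos: [0.5009, 0.0241, 0.1125]
ee_rot: [3.136, -0.001, 0.786]
wrist_force: [0.2, 0.0, -1.0]
width: 0.0004
[0.50093122 0.02411162 0.11246021]
```

View pics/w3c.png

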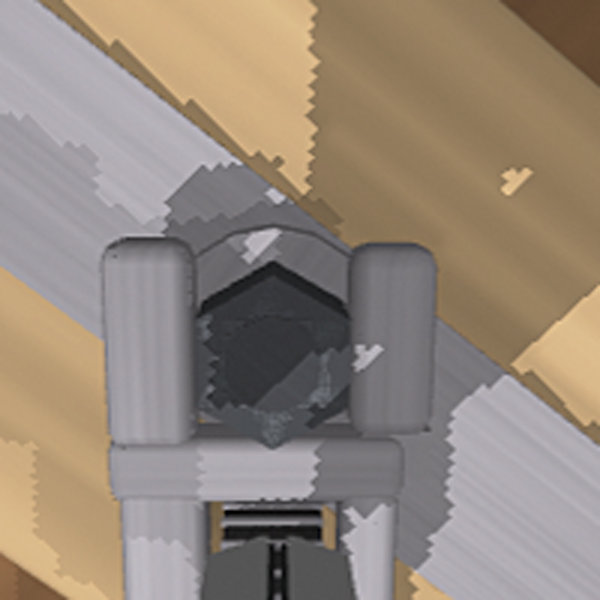

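```bash
python3 -m inch '0 0 1.2 0 1; 0 0 1.8 0 1; 0 0 2 0 1; 0 0 2.15 0 1; 0 0.2 2.15 0 1; 0 0.4 2.15 0 1; 0 0.6 2.15 0 1'; python3 -m inch '0 0.2 0 0 1; 0 0.4 0 0 1; 0 0.6 0 0 1; 0 0.8 0 0 1'; python3 -m inch '0 0 -1 0 1; 0 0 -2 0 1; 0 -1.4 -2 0 1;0 -1.4 -2 0 1; 0 -1.4 -2 0 1';  python3 -m inch '0 0 1.2 0 1; 0 0 1.8 0 1; 0 0 2 0 1; 0 0 2.15 0 1; 0 0.2 2.15 0 1; 0 0.4 2.15 0 1; 0 0.6 2.15 0 1'; python3 -m inch '0 0.2 0 0 1; 0 0.4 0 0 1; 0 0.6 0 0 1; 0 0.8 0 0 1'; python3 -m inch '0 0 -1 0 1; 0 0 -2 0 1; 0 -1.4 -2 0 1;0 -1.4 -2 0 1; 0 -1.4 -2 0 1'
python3 - <<'E'
from h import *
T,s=tool();print(s['tool_pos'])
p,d=robot.snapshot('wrist');cv2.imwrite('pics/w4.png',p)
p=cv2.imread('pics/w4.png');cv2.imwrite('pics/w4c.png',cv2.resize(p[100:300,230:430],None,fx=3,fy=3,interpolation=cv2.INTER_CUBIC))
E
```

```text
time: 6.88
tool_pos: [0.5038, 0.0219, 0.092]
ee_rot: [-3.141, -0.002, 0.786]
wrist_force: [-7.0, 6.8, 13.4]
width: 0.0006
time: 7.22
tool_pos: [0.5079, 0.0184, 0.0927]
ee_rot: [-3.135, -0.003, 0.787]
wrist_force: [-5.3, 5.8, 12.6]
width: 0.0003
time: 7.63
tool_pos: [0.497, 0.0287, 0.1119]
ee_rot: [-3.134, -0.002, 0.788]
wrist_force: [0.0, -0.5, 0.4]
width: 0.0002
time: 8.22
tool_pos: [0.4978, 0.0281, 0.0906]
ee_rot: [-3.123, -0.002, 0.789]
wrist_force: [-11.4, 10.0, 14.5]
width: 0.0005
time: 8.55
tool_pos: [0.4981, 0.0277, 0.0902]
ee_rot: [-3.106, -0.001, 0.79]
wrist_force: [-15.6, 14.7, 14.2]
width: 0.0
time: 8.97
tool_pos: [0.488, 0.0374, 0.11]
ee_rot: [-3.106, 0.0, 0.791]
wrist_force: [-0.8, 0.3, 0.4]
width: 0.0004
[0.48800174 0.03735876 0.11003884]
```

View pics/w4c.png

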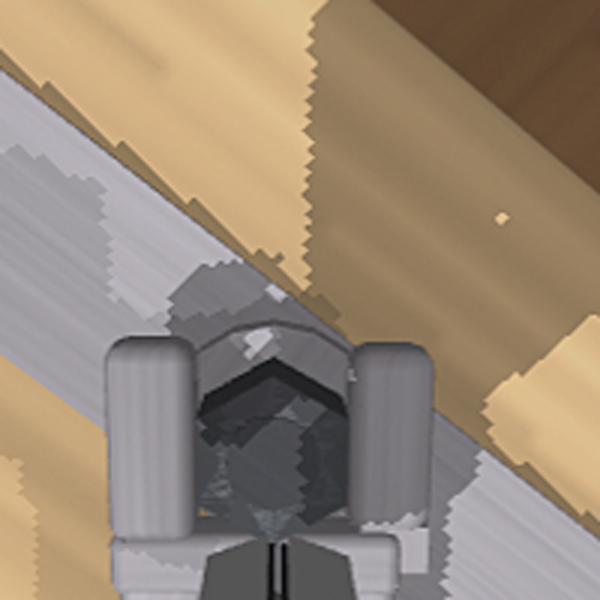

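Run:
```python
from h import *
rel([*(NUT+[0,.0]+.037*np.array([.707,-.707])),.11]);rel([*(NUT+.037*np.array([.707,-.707])),.0925]);rel([*(NUT+.045*np.array([.707,-.707])),.0925])
```

```text
rel cm [-0.13  2.16 -0.08] spin None t 9.0167
rel cm [-0.13  2.22  1.67] spin None t 9.0167
rel cm [-0.13  3.02  1.64] spin None t 9.0167
```

```bash
python3 -m inch '-0.1 1.2 -0.1 0 1; -0.1 2.2 -0.1 0 1; -0.1 2.2 0.6 0 1; -0.1 2.2 1.3 0 1; -0.1 2.2 1.65 0 1; -0.1 2.2 1.7 0 1; -0.1 2.2 1.75 0 1'; python3 -m inch '0 0.2 0 0 1; 0 0.4 0 0 1; 0 0.6 0 0 1; 0 0.8 0 0 1; 0 1 0 0 1'; python3 -m inch '0 0 -1 0 1; 0 0 -3 0 1; 0 -2.5 -6 0 1;0 -2.5 -6 0 1; 0 -2.5 -6 0 1;0 -2.5 -6 0 1'
python3 - <<'E'
from h import *
T,s=tool();print(s['tool_pos'])
p,d=robot.snapshot('wrist');cv2.imwrite('pics/w5.png',p)
cv2.imwrite('pics/w5c.png',cv2.resize(p[100:300,230:430],None,fx=3,fy=3,interpolation=cv2.INTER_CUBIC))
p,d=robot.snapshot('top');cv2.imwrite('pics/t5.png',p)
cv2.imwrite('pics/t5c.png',cv2.resize(p[210:410,220:420],None,fx=3,fy=3,interpolation=cv2.INTER_CUBIC))
E
```

```text
time: 9.6
tool_pos: [0.5035, 0.0206, 0.0935]
ee_rot: [-3.108, -0.0, 0.79]
wrist_force: [-1.8, -1.5, 10.9]
width: 0.0
time: 10.02
tool_pos: [0.5094, 0.0154, 0.0939]
ee_rot: [-3.104, -0.001, 0.791]
wrist_force: [-3.6, 4.3, 9.1]
width: 0.0004
time: 10.52
tool_pos: [0.493, 0.0312, 0.1542]
ee_rot: [-3.103, -0.001, 0.791]
wrist_force: [-0.3, -0.6, -0.5]
width: 0.0004
[0.49296694 0.03123513 0.15417597]
```

View pics/w5c.png

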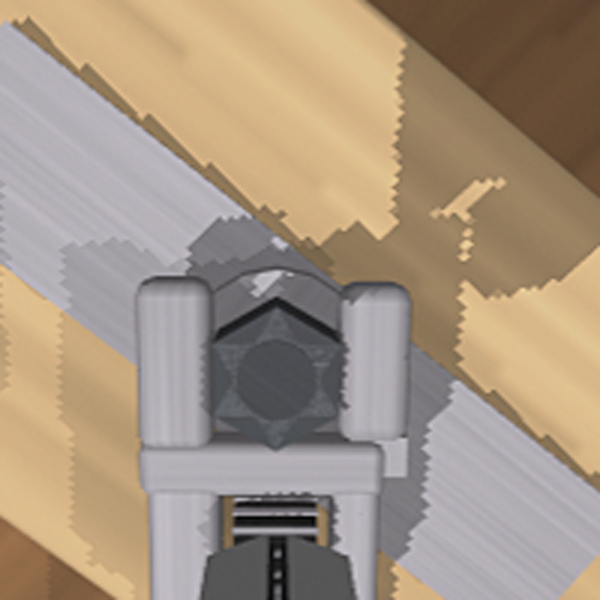

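View pics/t5c.png

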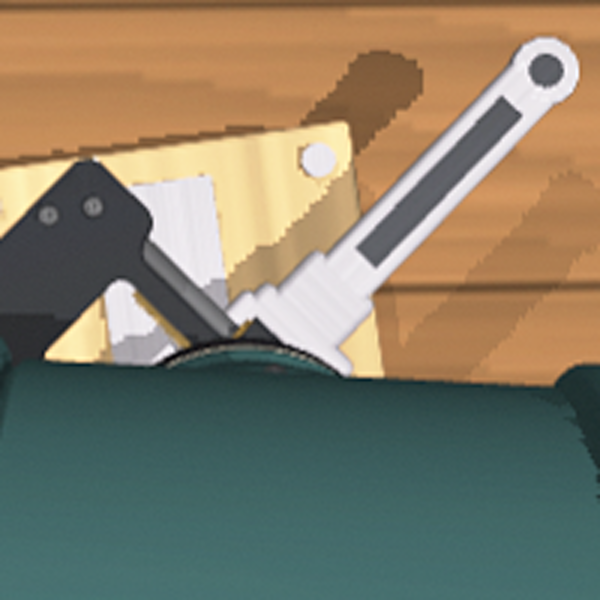

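Run:
```python
from h import *
rel([*hp(.165),.13],.785)
rel([*hp(.165),.061],.785)
```

```text
rel cm [-0.07 14.3   1.74] spin 0.005726369673962339 t 10.6167
rel cm [-0.06 14.58  8.63] spin 0.005726369673962339 t 10.6167
```

```bash
python3 -m inch '0 4 0 0.005 0.6; 0 8 0 0.005 0.5; 0 12 0.5 0.005 0.5; 0 14.3 1.5 0.005 0.5; 0 14.3 1.7 0.005 0.5; 0 14.3 1.7 0.005 0.5;0 14.3 1.7 0.005 0.5'
python3 - <<'E'
from h import *
T,s=tool();print(s['tool_pos'])
p,d=robot.snapshot('wrist');cv2.imwrite('pics/w6.png',p)
rel([*hp(.165),.061],.785)
E
```

```text
time: 11.2
tool_pos: [0.5925, -0.0686, 0.1289]
ee_rot: [-3.098, 0.003, 0.785]
wrist_force: [0.5, -0.8, 1.6]
width: 0.0437
[ 0.59250519 -0.06860341  0.12889603]
rel cm [-0.05  0.39  6.88] spin 0.0012298660173227782 t 11.25
```

View pics/w6.png

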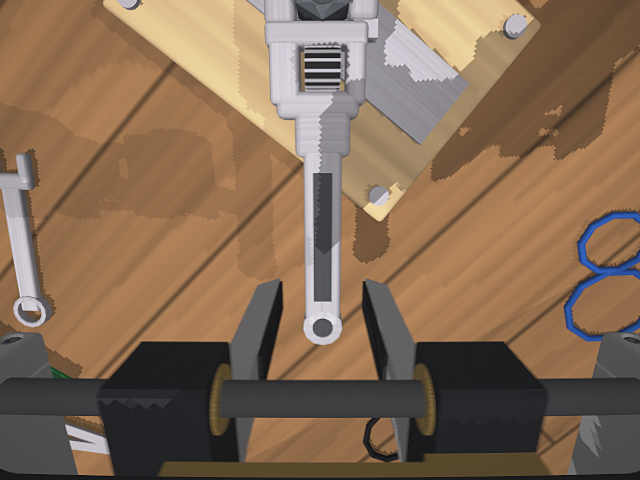

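```bash
python3 -m inch '0 0.2 3 0 0.5; 0 0.4 6 0 0.5; 0 0.4 6.9 0 0.5; 0 0.4 6.9 0 0.5; 0 0.4 6.9 0 0.5'; python3 -m inch '0 0 0 0 0.75; 0 0 0 0 0.85; 0 0 0 0 0.85; 0 0 0 0 0.85'
python3 - <<'E'
from h import *
T,s=tool();print(s)
E
```

```text
time: 11.67
tool_pos: [0.5933, -0.0684, 0.0616]
ee_rot: [-3.1, 0.001, 0.787]
wrist_force: [1.1, 0.2, 0.6]
width: 0.0472
time: 12.0
tool_pos: [0.5939, -0.0689, 0.0632]
ee_rot: [-3.103, 0.001, 0.787]
wrist_force: [-1.6, -1.2, 4.0]
width: 0.0239
{'time': 12.0, 'joint_positions': array([-0.22211892,  0.28361487,  1.42855046,  0.02000656,  1.46310181,
       -1.01181617]), 'qvel': array([-0.00531346,  0.00356183,  0.00632537,  0.01716199, -0.01486662,
        0.00798055]), 'joint_torque': array([ 1.56816892e+00, -3.95739877e+01, -2.83231920e+01,  1.06071621e+00,
       -2.59856824e-01,  2.61246128e-02]), 'tool_pos': array([ 0.5938735 , -0.06894851,  0.06317884]), 'ee_rot': array([-3.10251755e+00,  1.07507119e-03,  7.87232810e-01]), 'wrist_force': array([-1.64572509, -1.18576687,  4.03881809]), 'wrist_torque': array([-0.07347174, -0.06946715,  0.10794643]), 'width': 0.02386808007379214}
```

```bash
python3 -m inch '-0.99 -0.03 0 0.06 0.85; -1.98 -0.12 0 0.12 0.85; -2.95 -0.27 0 0.18 0.85; -3.92 -0.47 0 0.24 0.85; -4.88 -0.74 0 0.3 0.85; -5.81 -1.06 0.05 0.36 0.85; -6.73 -1.43 0.05 0.42 0.85; -7.62 -1.86 0.1 0.48 0.85; -8.48 -2.34 0.1 0.54 0.85; -9.32 -2.88 0.1 0.6 0.85; -9.32 -2.88 0.1 0.6 0.85; -9.32 -2.88 0.1 0.6 0.85; -9.32 -2.88 0.1 0.6 0.85'
python3 - <<'E'
from h import *
T,s=tool();v=s['tool_pos'][:2]-NUT;print(s['wrist_force'],np.linalg.norm(v),np.arctan2(v[1],v[0]))
for n in['wrist','top','scene']:
  p,d=robot.snapshot(n);cv2.imwrite(f'pics/{n}7.png',p)
E
```

```text
time: 13.08
tool_pos: [0.5075, -0.1152, 0.0634]
ee_rot: [-3.111, 0.024, 0.188]
wrist_force: [-1.8, -3.2, -2.0]
width: 0.024
[-1.84051175 -3.2311051  -1.96746201] 0.1653332178651646 -1.3816813068933675
```

View pics/top7.png

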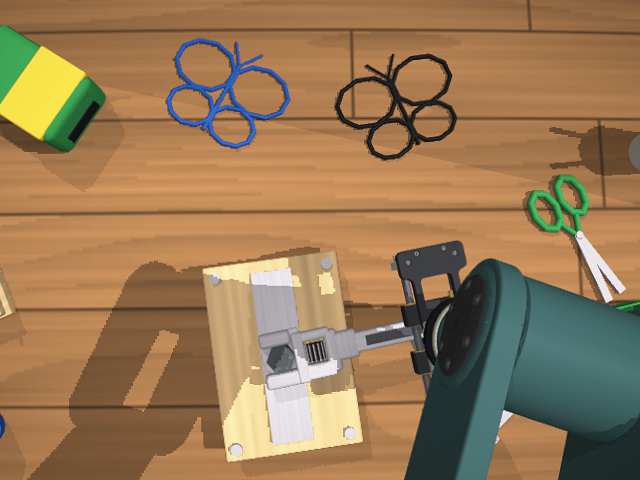

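View pics/wrist7.png

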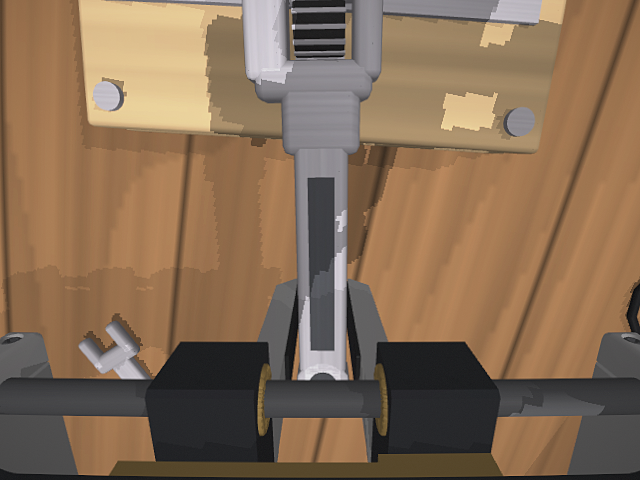

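Run:
```python
from h import *
T,s=tool();E=T@robot.camera_info('wrist')['mount']
e=px2w([[100,126],[535,153]],.051,'wrist',E)
h=px2w([[321.3,178],[321.3,349]],.085,'wrist',E)
a=e[1]-e[0];b=h[1]-h[0];ya=np.arctan2(a[1],a[0]);yb=np.arctan2(b[1],b[0]);print(e,h,ya,yb,'remain',yb-(ya-np.pi/2), np.linalg.norm(a))
p=cv2.imread('pics/wrist7.png');cv2.imwrite('pics/w7a.png',cv2.resize(p[80:180,60:260],None,fx=4,fy=4,interpolation=cv2.INTER_CUBIC));cv2.imwrite('pics/w7b.png',cv2.resize(p[80:180,360:560],None,fx=4,fy=4,interpolation=cv2.INTER_CUBIC))
cv2.imwrite('pics/w7d.png',cv2.resize(p[140:380,260:380],None,fx=2.5,fy=2.5,interpolation=cv2.INTER_CUBIC))
```

```text
[[ 0.37571245 -0.04999717  0.051     ]
 [ 0.60233439 -0.02097162  0.051     ]] [[ 0.4958032  -0.05248924  0.085     ]
 [ 0.51142144 -0.13476051  0.085     ]] 0.12738562506827397 -1.3831904313432235 remain 0.060220270383399166 0.22847315767487156
```

View pics/w7a.png

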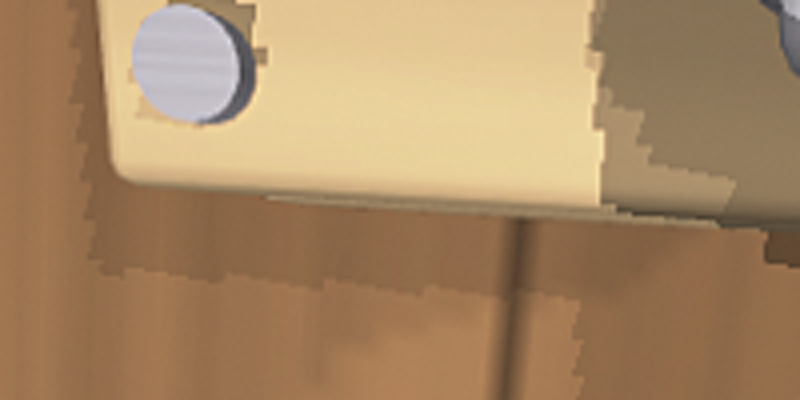

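View pics/w7b.png

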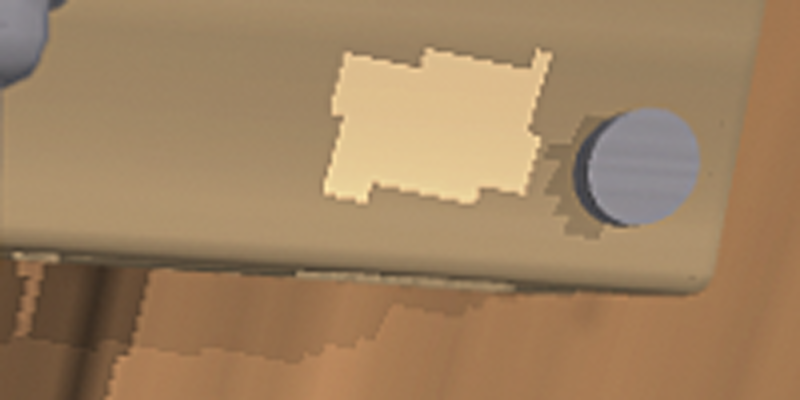

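View pics/w7d.png

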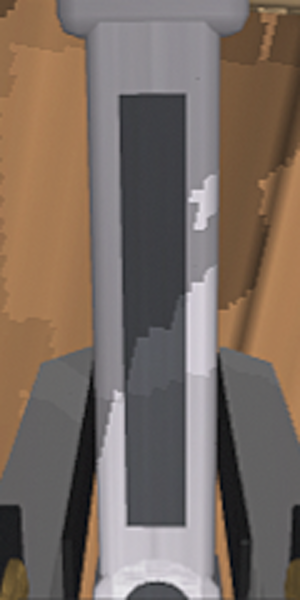

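```bash
python3 -m inch '-0.5 -0.01 0 0.03 0.85; -1 -0.03 0 0.06 0.85; -1 -0.03 0 0.06 0.85; -1 -0.03 0 0.06 0.85; -1 -0.03 0 0.06 0.85'
python3 - <<'E'
from h import *
T,s=tool();v=s['tool_pos'][:2]-NUT;print(s['wrist_force'],np.linalg.norm(v),np.arctan2(v[1],v[0]))
p,d=robot.snapshot('wrist');cv2.imwrite(f'pics/wrist8.png',p)
cv2.imwrite('pics/w8a.png',cv2.resize(p[90:240,60:260],None,fx=4,fy=4,interpolation=cv2.INTER_CUBIC));cv2.imwrite('pics/w8b.png',cv2.resize(p[90:240,360:560],None,fx=4,fy=4,interpolation=cv2.INTER_CUBIC))
cv2.imwrite('pics/w8d.png',cv2.resize(p[140:380,260:380],None,fx=2.5,fy=2.5,interpolation=cv2.INTER_CUBIC))
E
```

```text
time: 13.65
tool_pos: [0.4979, -0.1168, 0.0634]
ee_rot: [-3.112, 0.026, 0.128]
wrist_force: [0.8, -3.3, -4.4]
width: 0.0236
[ 0.77809799 -3.25617382 -4.41949096] 0.1654024257475346 -1.4403313716845123
```

View pics/w8a.png

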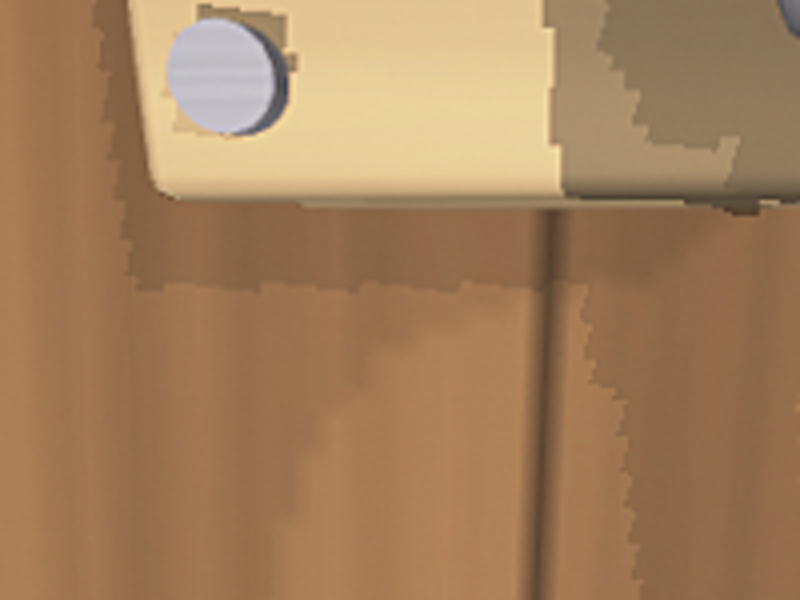

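View pics/w8b.png

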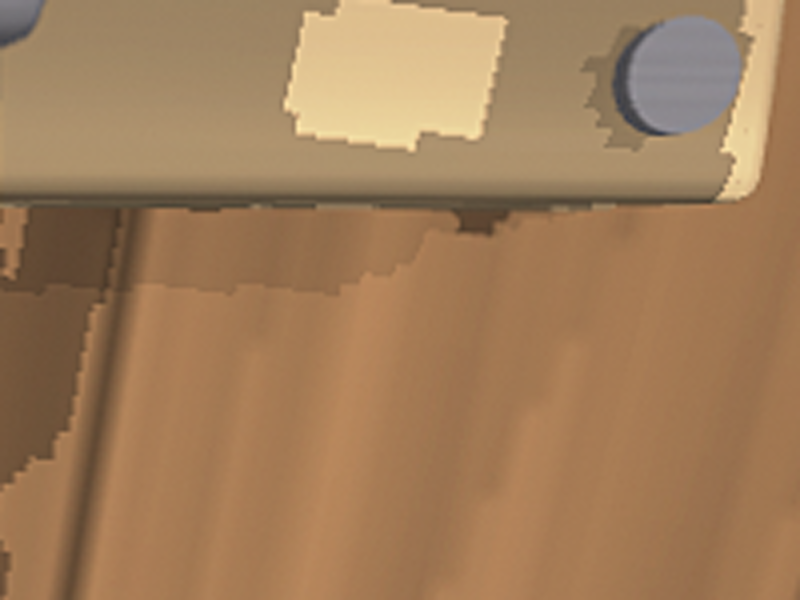

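View pics/w8d.png

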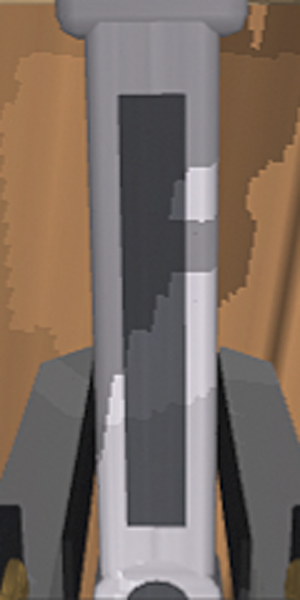

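Run:
```python
from h import *
T,s=tool();E=T@robot.camera_info('wrist')['mount']
for l,r in((139.3,140.3),(139.7,140.7)):
  e=px2w([[103.7,l],[540,r]],.051,'wrist',E)
  h=px2w([[321.1,178],[322.5,350]],.085,'wrist',E)
  a=e[1]-e[0];b=h[1]-h[0];ya=np.arctan2(a[1],a[0]);yb=np.arctan2(b[1],b[0]);print(ya,yb,'remain',yb-(ya-np.pi/2))
  d=np.hypot(*(NUT-h[0][:2])); print(h, np.arctan2(*(h[1][:2]-NUT)[::-1]))
```

```text
0.12517273122831335 -1.4349739193528956 remain 0.01064967621368762
[[ 0.48969903 -0.05355015  0.085     ]
 [ 0.50111805 -0.13710571  0.085     ]] -1.4374774283263376
0.12519848194751673 -1.4349739193528956 remain 0.01062392549448421
[[ 0.48969903 -0.05355015  0.085     ]
 [ 0.50111805 -0.13710571  0.085     ]] -1.4374774283263376
```

```bash
python3 -m inch '-0.1 0 0 0.007 0.85; -0.1 0 0 0.007 0.85; -0.1 0 0 0.007 0.85'; python3 -m inch '0 0 0 0 0.7; 0 0 0 0 0.5; 0 0 0 0 0.5; 0 0 0 0 0.5; 0 0 -2 0 0.5; 0 0 -5 0 0.5; 0 0 -9 0 0.5; 0 0 -9 0 0.5; 0 0 -9 0 0.5'
```

```text
time: 13.95
tool_pos: [0.4974, -0.1169, 0.0634]
ee_rot: [-3.113, 0.025, 0.122]
wrist_force: [1.7, -3.2, -5.8]
width: 0.0235
time: 14.7
tool_pos: [0.5017, -0.1197, 0.157]
ee_rot: [-3.116, 0.019, 0.122]
wrist_force: [0.6, 0.7, 1.0]
width: 0.0469
```

```bash
python3 -m inch '0 3 -4 0 0.5; 0 7 -5 0 0.5; 0 11 -5 0 0.5; 0 15 -5 0 0.5; 0 19 -5 0 0.5; 0 23 -5 0 0.5; -5 25 -5 0 0.5; -5 25 -5 0 0.5; -5 25 -5 0 0.5; -5 25 -5 0 0.5'
python3 - <<'E'
from h import *
p,d=robot.snapshot('top');cv2.imwrite('pics/top9.png',p)
cv2.imwrite('pics/top9c.png',cv2.resize(p[240:465,190:465],None,fx=2.9,fy=2.6,interpolation=cv2.INTER_CUBIC))
E
```

```text
time: 15.53
tool_pos: [0.4829, -0.3745, 0.2008]
ee_rot: [-3.114, 0.019, 0.12]
wrist_force: [-0.3, 0.4, 0.1]
width: 0.0474
```

View pics/top9c.png

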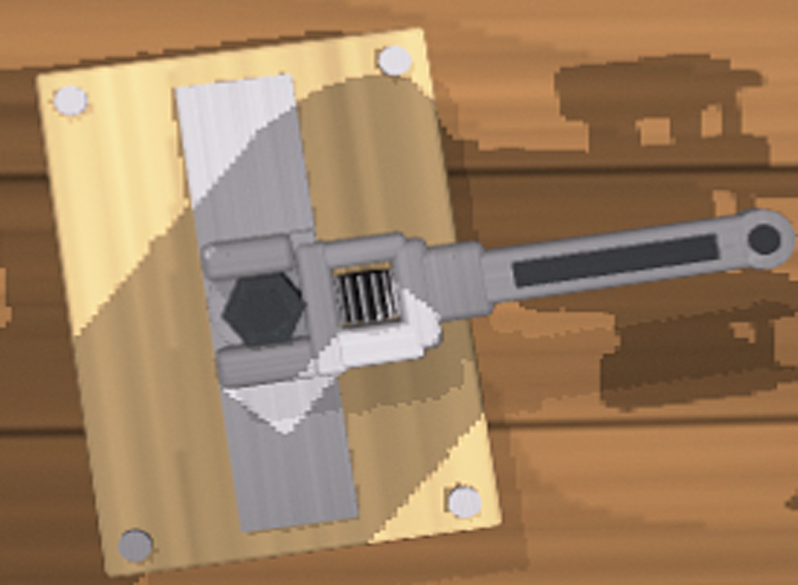

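Run:
```python
from h import *
f=lambda x,y:[190+(x+.5)/2.9-.5,240+(y+.5)/2.6-.5]
hole,=px2w(f(765,240),.085); nut,=px2w(f(263,310),.0893)
inl=px2w([f(514,275.5),f(719,246)],.085)
c=px2w([f(37,76),f(425,28),f(501,522),f(107,577)],.051)
ex=(c[0]+c[1]-c[2]-c[3])[:2]; ey=(c[0]+c[3]-c[1]-c[2])[:2]
ax=np.arctan2(ex[1],ex[0]);ay=np.arctan2(ey[1],ey[0])-np.pi/2
r=(c[1]-c[2])[:2]; ar=np.arctan2(r[1],r[0])
print(c.mean(0),nut,hole,'yaw',ax,ay,ar)
for o in (c.mean(0),nut,np.array([*NUT,0])):
  v=hole-o;print('handle',np.arctan2(v[1],v[0]),np.arctan2(v[1],v[0])+np.pi/2-ax)
v=inl[1]-inl[0];print('inlay',np.arctan2(v[1],v[0])+np.pi/2-ax)
```

```text
[0.47619975 0.04763013 0.051     ] [0.47614353 0.04830422 0.0893    ] [ 0.5033559  -0.15741408  0.085     ] yaw 0.12219033912766084 0.12942625126026153 0.12109930048684515
handle -1.4391221914064007 0.009483796260834981
handle -1.4392801036423448 0.009325884024890901
handle -1.4398104223196204 0.008795565347615303
inlay 0.015353479045357804
```

Run:
```python
from bench import robot
print(robot.close_job(), robot.get_obs()['time'])
```

```text
the job is handed in; nothing more can be done
the job is handed in; nothing more can be done
```

I rolled the worm with shut fingertips until the jaw closed on the nut. Then I gripped the handle, turned it clockwise by about 0.65 rad, let go and moved clear. I handed the job in at about 15.6 s of the 48 s allowed.

- **Jaw:** The wrist picture shows both jaws touching the nut, where the gap was about 9 mm at the start. The drag force rose from about 2 N on the free worm to 5–10 N, so I took the worm to have reached its stop.
- **Handle:** The last top picture puts the handle about 0.01 rad short of square, and the dark inlay line read 0.015 rad. My estimates of the press's own angle differ by about 0.007 rad, so this is square to within about 1 degree.
- **Robot:** At the end the wrist force was near zero and nothing was touched.

Two strokes went wrong, neither with visible harm:
- **First stroke:** It passed above the worm without touching, because the worm's top was about 1 mm lower than I had measured. I repeated it lower.
- **Fourth pressed stroke:** It started too far back and pushed on the worm's side with about 21 N, in the closing direction. I did one more proper stroke afterwards, and the handle had not moved.

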